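Load three sensor bodies nose-first into a tilted rail and shut its gate

ROBOT

A 7-joint arm with a two-finger parallel gripper is mounted at the origin on a cart in front of the work surface, level with it; the furniture and walls round the work are solid. World frame = base frame: x ahead of the robot, y to its left, z up, the work surface at z = 0. Lengths are in m, angles in rad, forces in N, time in s.
With the tool pointing down it reaches from about 0.4 to 0.85 m from the base axis. Payload 10.4 kg.
Tool frame: the origin (TCP) lies on the centre line of the jaws, within the pads' length; the fingertips stand r.tip_extent ahead of it and the grasp point (between the pads) lies 3 mm ahead of it (r.tip_extent is the distance from the TCP to the fingertips, in m); z points along the fingers, y is the direction in which the jaws open and shut (so a half turn about z gives the same grasp; the last joint's range is limited). The gripper opens to 87 mm and grips with 3 to 60 N. Pads are 19 mm wide; open, the fingers measure 117 mm over their backs; the gripper's body (75 mm by 190 mm) begins 51 mm behind the grasp point.
Start: joints at [-1.214, 0.332, -0.065, 1.46, 0.022, 1.35, -0.088], TCP at [0.232, 0.58, 0.245] pointing down, gripper open.
Joint ranges: [-2.6, 2.6], [-0.5, 2.12], [-1.47, 1.34], [0.16, 2.42], [-1.27, 4.41], [0.06, 2.06], [-2.6, 2.6]. Speed limits (rad/s): [2.22, 2.22, 2.79, 2.79, 3.14, 3.14, 3.14].

INTERFACE

Orientations are given as a unit quaternion [x, y, z, w].
In Python, from bench import r gives the robot as it stands. The module is installed in compiled form; this text tells all that it offers.
- The arm moves only by the shell command python3 -m jog 'ROWS' [FORCE]. ROWS is JSON, a list of rows, each a list of 5 numbers: the shift along the tool's x, y, z in cm, then the turn about the tool's z in rad, then the closure, from 0 (fully open) to 1 (shut). A call has exactly 10 rows; each row shifts and turns the pose as measured when the row begins, along the tool's axes as they then stand; what a row does not reach is not made up. A row lasts 1/10 s, in which the tool goes at most 50 mm and 8.59 degrees, less where a joint would pass 70% of its speed; a pose out of reach is approached as far as the arm can. A call with a gripper value outside its range is refused whole. The fingers move at their own pace and stop on an object; FORCE is the grip in N (left out, the last holds). Time passes only in rows, so rows that do not move let the fingers close, or fill a call up. It gives the time, the measured TCP pose, the force and the opening at its end, in the units of the state.
- r.read_state(): the state, without advancing time (a new reading comes with each control period).
- r.camera(name): name is "scene" or "side" or "wrist"; returns a dict with "pixels" (384x512x3 uint8, red, green, blue), "fx", "fy", "cx", "cy" (pixels), "k1" (the pictures are not rectified: a ray, as slopes to the right and down, at radius r is drawn at 1 + k1 r^2 times it, then the intrinsics apply), "camera_from_world" (4x4, takes a point from world to camera coordinates). Camera axes: x right, y up, looking along -z (the intrinsics and any distortion apply to the point x, -y, -z); pixel columns grow to the right and rows downward; lengths in m; the calibration is good to about 2 mm. A picture is of the moment at which its call begins. There is no depth.
- r.close_job(): hands the job in, once; it reports no verdict.
The state is a dict: "time": time; "joint_positions": joint angles; "joint_vel": joint speeds; "joint_torque": joint torques, N m; "ee_pos": TCP position; "eef_rot": TCP orientation; "ft_force": force on the tool from outside, world axes, zero at the start; "torque": the same for the moment, N m; "width": finger opening in m.
Only numpy, scipy, OpenCV 4.12 (cv2) and the standard library are available. Lean on these libraries where they do the work, as an engineer would, in place of code of your own. Each camera call takes 0.05 s, during which the arm holds its last target. There are 200 camera calls.

TASK

Load all three grey sensor bodies into the tilted aluminium rail: lay each one in at the open upper end with its round steel connector pointing downhill and let or make it slide down under the lips until they stand end to end against the lower stop. Then push the gate at the rail's side fully shut behind the last one, and leave the grease tub, the tape roll and the glue bottle where they are.

Things in the scene. Friction and masses are not known exactly. Their poses are not given: they have to be found in the camera images.
- rail: Fixed aluminium rail sloping down at 20 degrees; its frame tilts with it. Origin: middle of the channel floor at the lower end stop. +x downhill, +z square off the floor, +y to the side of the open gate. Floor from x = 0 up to -322 mm, 54 mm wide between walls 13 mm high. Smooth (friction about 0.2): a body laid on it slides down by itself. Three bodies fill x = 0 to -216 mm.
- rail_stop (a point): The rail frame's origin: middle of the channel floor at the inner face of the lower end stop, about 35 mm above the bench.
- lip_mouth (a point): Middle of the channel floor at x = -218 mm of the rail frame, where the lips begin. From x = 0 to -206 mm a lip covers each edge of the channel (underside 13, top 17 mm over the floor), leaving a slot 36 mm wide for the block housings; from -206 to -218 mm the lips flare up, to 22 mm over the floor at most.
- load_zone (a point): Middle of the channel floor at x = -276 mm of the rail frame, about 130 mm above the bench: the open upper part, x = -236 to -322 mm, where a body can be laid in from above. Its walls flare outwards, 20 mm high at most.
- gate (a joint): Slide of the gate (m): a steel strip 6 mm thick crossing the channel at x = -223 mm of the rail frame, 4 mm behind the third body's rear. 0 = fully open, drawn out to the +y side; 0.052 = fully shut. Moves level along the rail's -y with 1.5 N of friction, stays where left. It cannot shut with a body in its way.
- gate_tab (a point): Middle of the top of the gate's upright black tab, 38 mm over the channel floor (along rail z). The tab is 26 mm along the rail, 8 mm thick, and reaches down to 2 mm over floor level. This point lies 84 mm to +y of the channel's middle at gate = 0, 32 mm when shut. Push its outer (+y) face towards the rail.
- sensor_a: Sensor body A, one of three alike. Grey plastic, loose, about 0.12 kg, centre of mass near x = -8. Base plate 72 (x) x 48 x 10 mm; on it a block 24 mm wide (y) from x = -34 to +8 mm, up to z = 50 mm: grip it there, across y. In front a round steel connector, 24 mm across at most, axis at z = 29, to x = 34 mm. Origin: centre of the plate's underside; +x to the connector (front), z up.
- sensor_b: Sensor body B, one of three alike. Grey plastic, loose, about 0.12 kg, centre of mass near x = -8. Base plate 72 (x) x 48 x 10 mm; on it a block 24 mm wide (y) from x = -34 to +8 mm, up to z = 50 mm: grip it there, across y. In front a round steel connector, 24 mm across at most, axis at z = 29, to x = 34 mm. Origin: centre of the plate's underside; +x to the connector (front), z up.
- sensor_c: Sensor body C, one of three alike. Grey plastic, loose, about 0.12 kg, centre of mass near x = -8. Base plate 72 (x) x 48 x 10 mm; on it a block 24 mm wide (y) from x = -34 to +8 mm, up to z = 50 mm: grip it there, across y. In front a round steel connector, 24 mm across at most, axis at z = 29, to x = 34 mm. Origin: centre of the plate's underside; +x to the connector (front), z up.
- grease_tub: Bystander: white tub with blue lid, 50 mm across, 46 mm tall, origin in the middle of its underside. Leave it alone.
- tape_roll: Bystander: roll of white tape lying flat, 75 mm across, 24 mm tall, origin in the middle of its underside. Leave it alone.
- glue_bottle: Bystander: white bottle with a red nozzle, 37 mm across, 105 mm tall, origin in the middle of its underside. Leave it alone.

How it is judged:
On the way, in this order (a step that is already met when the one before it is completed fails the run):
1. a first sensor body is home in the rail, connector downhill (((x of rail_stop in the frame of sensor_a between 0.032 and 0.187 m and y of rail_stop in the frame of sensor_a between -0.02 and 0.02 m and z of rail_stop in the frame of sensor_a between -0.015 and 0.015 m and angle between the x axis of sensor_a and the x axis of rail, either way round below 0.12 rad and angle between the z axis of sensor_a and the z axis of rail, either way round below 0.12 rad) or (x of rail_stop in the frame of sensor_b between 0.032 and 0.187 m and y of rail_stop in the frame of sensor_b between -0.02 and 0.02 m and z of rail_stop in the frame of sensor_b between -0.015 and 0.015 m and angle between the x axis of sensor_b and the x axis of rail, either way round below 0.12 rad and angle between the z axis of sensor_b and the z axis of rail, either way round below 0.12 rad) or (x of rail_stop in the frame of sensor_c between 0.032 and 0.187 m and y of rail_stop in the frame of sensor_c between -0.02 and 0.02 m and z of rail_stop in the frame of sensor_c between -0.015 and 0.015 m and angle between the x axis of sensor_c and the x axis of rail, either way round below 0.12 rad and angle between the z axis of sensor_c and the z axis of rail, either way round below 0.12 rad))), for 0.2 s.
2. two sensor bodies are home in the rail, connectors downhill ((((x of rail_stop in the frame of sensor_a between 0.032 and 0.187 m and y of rail_stop in the frame of sensor_a between -0.02 and 0.02 m and z of rail_stop in the frame of sensor_a between -0.015 and 0.015 m and angle between the x axis of sensor_a and the x axis of rail, either way round below 0.12 rad and angle between the z axis of sensor_a and the z axis of rail, either way round below 0.12 rad) and (x of rail_stop in the frame of sensor_b between 0.032 and 0.187 m and y of rail_stop in the frame of sensor_b between -0.02 and 0.02 m and z of rail_stop in the frame of sensor_b between -0.015 and 0.015 m and angle between the x axis of sensor_b and the x axis of rail, either way round below 0.12 rad and angle between the z axis of sensor_b and the z axis of rail, either way round below 0.12 rad)) or ((x of rail_stop in the frame of sensor_a between 0.032 and 0.187 m and y of rail_stop in the frame of sensor_a between -0.02 and 0.02 m and z of rail_stop in the frame of sensor_a between -0.015 and 0.015 m and angle between the x axis of sensor_a and the x axis of rail, either way round below 0.12 rad and angle between the z axis of sensor_a and the z axis of rail, either way round below 0.12 rad) and (x of rail_stop in the frame of sensor_c between 0.032 and 0.187 m and y of rail_stop in the frame of sensor_c between -0.02 and 0.02 m and z of rail_stop in the frame of sensor_c between -0.015 and 0.015 m and angle between the x axis of sensor_c and the x axis of rail, either way round below 0.12 rad and angle between the z axis of sensor_c and the z axis of rail, either way round below 0.12 rad)) or ((x of rail_stop in the frame of sensor_b between 0.032 and 0.187 m and y of rail_stop in the frame of sensor_b between -0.02 and 0.02 m and z of rail_stop in the frame of sensor_b between -0.015 and 0.015 m and angle between the x axis of sensor_b and the x axis of rail, either way round below 0.12 rad and angle between the z axis of sensor_b and the z axis of rail, either way round below 0.12 rad) and (x of rail_stop in the frame of sensor_c between 0.032 and 0.187 m and y of rail_stop in the frame of sensor_c between -0.02 and 0.02 m and z of rail_stop in the frame of sensor_c between -0.015 and 0.015 m and angle between the x axis of sensor_c and the x axis of rail, either way round below 0.12 rad and angle between the z axis of sensor_c and the z axis of rail, either way round below 0.12 rad)))), for 0.2 s.
3. all three sensor bodies are home in the rail, connectors downhill (x of rail_stop in the frame of sensor_a between 0.032 and 0.187 m and y of rail_stop in the frame of sensor_a between -0.02 and 0.02 m and z of rail_stop in the frame of sensor_a between -0.015 and 0.015 m and angle between the x axis of each of sensor_a, sensor_b, sensor_c and the x axis of rail, either way round below 0.12 rad and angle between the z axis of each of sensor_a, sensor_b, sensor_c and the z axis of rail, either way round below 0.12 rad and x of rail_stop in the frame of sensor_b between 0.032 and 0.187 m and y of rail_stop in the frame of sensor_b between -0.02 and 0.02 m and z of rail_stop in the frame of sensor_b between -0.015 and 0.015 m and x of rail_stop in the frame of sensor_c between 0.032 and 0.187 m and y of rail_stop in the frame of sensor_c between -0.02 and 0.02 m and z of rail_stop in the frame of sensor_c between -0.015 and 0.015 m), for 0.2 s.
At the end, for the whole second after the job is handed in: All three sensor bodies lie at rest on the channel floor under the lips, connectors downhill, stacked end to end against the stop (gaps of 7 mm in all at most), and the gate is shut (joint over 46 of 52 mm) (all of step 3 and linear speed of each of sensor_a, sensor_b, sensor_c below 0.02 m/s and value of joint gate above 0.046 m); the robot touches nothing.
It fails at once if the grease tub is shoved or knocked over (distance of grease_tub from where it was at the start of the episode above 0.03 m or angle between grease_tub's own z axis and vertical above 0.5 rad).
It fails at once if the tape roll is shoved or knocked over (distance of tape_roll from where it was at the start of the episode above 0.03 m or angle between tape_roll's own z axis and vertical above 0.5 rad).
It fails at once if the glue bottle is shoved or knocked over (distance of glue_bottle from where it was at the start of the episode above 0.03 m or angle between glue_bottle's own z axis and vertical above 0.5 rad).
It also fails if it takes over 72 s, if anything falls off the work surface, if the arm or the gripper's body presses on something with over 40 N, if the wrist force passes 120 N, or if a joint passes its speed limit or range.

## Working session

There is one attempt and no reset: what is moved stays moved. The work goes in short steps, Python scripts to look and compute and a shell command to move; the robot and the scene stay as the last step left them, time stands still between calls to the robot, and variables do not carry over. Pictures are saved under pics/ and viewed, about 8 in all and at most 12, crops included, and the job is handed in when it is done.

```bash
mkdir -p pics; python3 - <<'E'
from bench import r
import cv2,numpy as np
s=r.read_state();print({k:np.round(v,3).tolist() for k,v in s.items()},r.tip_extent)
for n in("scene","side"):
    c=r.camera(n);cv2.imwrite(f"pics/{n}0.png",cv2.cvtColor(c["pixels"],cv2.COLOR_RGB2BGR))
    M=c["camera_from_world"];print(n,c["fx"],c["cx"],c["cy"],c["k1"],(-M[:3,:3].T@M[:3,3]).round(3))
E
```

```text
{'time': 0.0, 'joint_positions': [-1.214, 0.333, -0.065, 1.461, 0.022, 1.35, -0.088], 'joint_vel': [0.0, 0.0, 0.0, 0.001, 0.002, 0.001, -0.001], 'joint_torque': [0.0, -62.326, 0.025, -38.991, -0.061, 0.04, 0.0], 'ee_pos': [0.232, 0.58, 0.244], 'eef_rot': [0.189, 0.982, -0.001, -0.0], 'ft_force': [-0.91, 0.242, 0.269], 'torque': [-0.005, -0.034, 0.013], 'width': 0.087} 0.022
scene 364.35460157272297 263.35649962684414 183.96859400735252 -0.06813556421770013 [-0.032 -0.729  0.649]
side 424.46398450183364 251.55608224224457 190.74178674071703 -0.005361951823293672 [ 0.559 -0.956  0.646]
```

View pics/scene0.png

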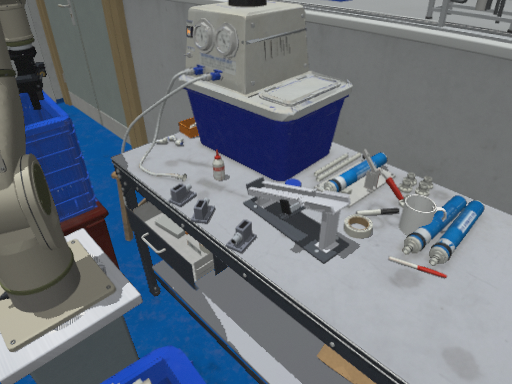

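View pics/side0.png

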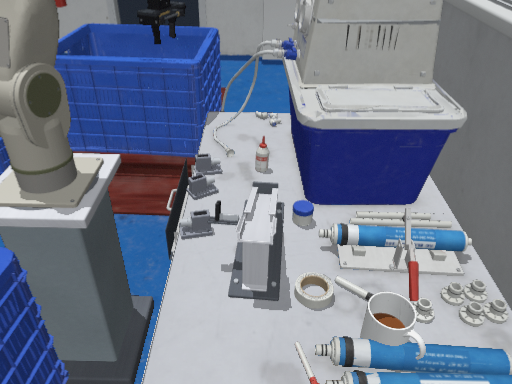

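```bash
python3 - <<'E'
import cv2,numpy as np
a=cv2.imread("pics/scene0.png")[140:270,155:385];b=cv2.imread("pics/side0.png")[140:310,165:345]
a=cv2.resize(a,(800,452),interpolation=cv2.INTER_CUBIC);b=cv2.resize(b,(635,600),interpolation=cv2.INTER_CUBIC)
cv2.imwrite("pics/a1.png",a);cv2.imwrite("pics/b1.png",b)
E
```

```text
(no output)
```

View pics/a1.png

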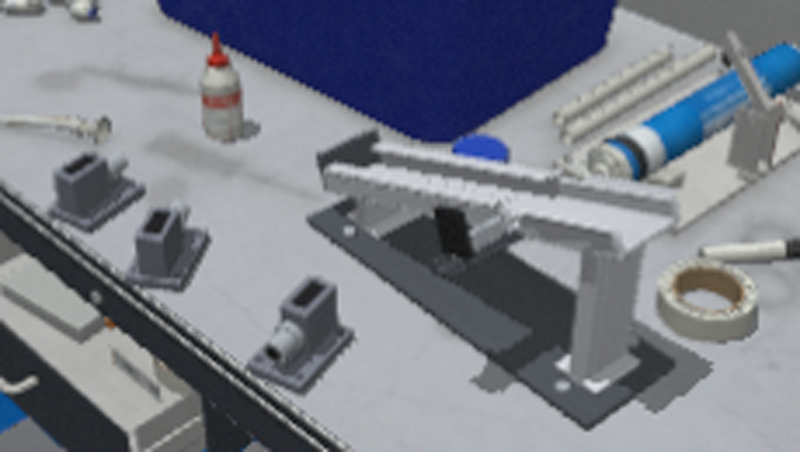

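View pics/b1.png

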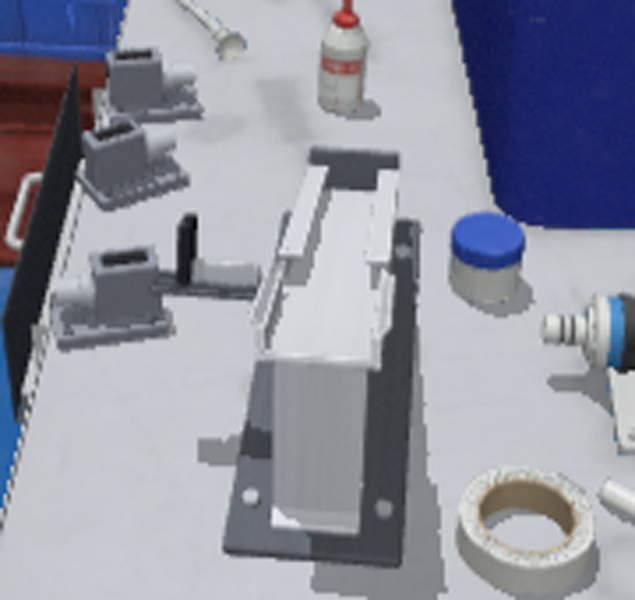

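```bash
cat > h.py <<'E'
import cv2,numpy as np
from scipy.optimize import least_squares
from scipy.spatial.transform import Rotation as R
def proj(c,P):
    M=np.asarray(c["camera_from_world"]);p=np.atleast_2d(P)@M[:3,:3].T+M[:3,3]
    s=np.c_[p[:,0],-p[:,1]]/-p[:,2:];s=s*(1+c["k1"]*(s**2).sum(1,keepdims=True))
    return s*[c["fx"],c["fy"]]+[c["cx"],c["cy"]]
def onplane(c,uv,z):
    M=np.asarray(c["camera_from_world"]);d=(np.array(uv,float)-[c["cx"],c["cy"]])/[c["fx"],c["fy"]];s=d.copy()
    for _ in range(20): s=d/(1+c["k1"]*(s**2).sum())
    v=M[:3,:3].T@[s[0],-s[1],-1];o=-M[:3,:3].T@M[:3,3]
    return o+v*(z-o[2])/v[2]
def Rrail(yaw): return (R.from_euler("z",yaw)*R.from_euler("y",np.radians(20))).as_matrix()
def rail(p,P): return np.atleast_2d(P)@Rrail(p[3]).T+p[:3]
def save(c,n): cv2.imwrite(f"pics/{n}.png",cv2.cvtColor(c["pixels"],cv2.COLOR_RGB2BGR))
E
cat > m1.py <<'E'
from bench import r
from h import *
sc=r.camera("scene");si=r.camera("side")
A=lambda u,v:np.array([155+(u+.5)*230/800-.5,140+(v+.5)*130/452-.5]);B=lambda u,v:np.array([165+(u+.5)*180/635-.5,140+(v+.5)*170/600-.5])
for n,a,b in(("far",A(84,170),B(133,62)),("mid",A(160,220),B(113,138)),("near",A(310,293),B(123,257))):
    print(n,onplane(sc,a,.05).round(3),onplane(si,b,.05).round(3))
for n,a,b,z in(("tub",A(480,150),B(487,238),.046),("tape",A(708,282),B(527,505),.024),("glue",A(216,38),B(346,16),.1)):
    print(n,onplane(sc,a,z).round(3),onplane(si,b,z).round(3))
obs=[(sc,[-.223,.084,.038],A(452,208)),(si,[-.223,.084,.038],B(187,216)),(si,[-.322,.027,0],B(262,360)),(si,[-.322,-.027,0],B(378,367)),(sc,[-.322,.027,0],A(613,246)),(si,[-.206,-.018,.017],B(369,262)),(si,[-.206,.018,.017],B(303,256)),(si,[0,-.018,.017],B(382,173)),(si,[0,.018,.017],B(324,169))]
f=lambda p:np.concatenate([proj(c,rail(p,P))[0]-o for c,P,o in obs])
s=least_squares(f,[.6,.1,.035,1.57],loss="soft_l1");print(s.x.round(4),f(s.x).reshape(-1,2).round(1).tolist())
np.save("rail.npy",s.x)
for n,P in(("load",[-.276,0,0]),("tab",[-.223,.084,.038]),("mouth",[-.218,0,0])):print(n,rail(s.x,P)[0].round(3))
E
python3 m1.py
```

```text
far [0.411 0.063 0.05 ] [0.412 0.061 0.05 ]
mid [ 0.414 -0.038  0.05 ] [ 0.41  -0.049  0.05 ]
near [ 0.438 -0.188  0.05 ] [ 0.434 -0.189  0.05 ]
tub [ 0.674 -0.146  0.046] [ 0.673 -0.154  0.046]
tape [ 0.686 -0.373  0.024] [ 0.68  -0.372  0.024]
glue [0.579 0.092 0.1  ] [0.578 0.051 0.1  ]
[ 0.5853 -0.0891  0.0341  1.4937] [[-0.5, 1.0], [0.0, 1.5], [1.1, -1.1], [-1.4, -0.8], [4.2, 2.4], [-0.4, -0.5], [0.5, 0.0], [-0.4, -0.3], [1.6, -0.1]]
load [ 0.565 -0.348  0.128]
tab [ 0.486 -0.279  0.146]
mouth [ 0.569 -0.293  0.109]
```

```bash
python3 -m jog '[[-2.8,-3.5,-0.2,0,0],[-2.8,-3.5,-0.2,0,0],[-2.8,-3.5,-0.2,0,0],[-2.8,-3.5,-0.2,0,0],[-2.8,-3.5,-0.2,0,0],[-2.8,-3.5,-0.2,0,0],[-2.8,-3.5,-0.2,0,0],[-2.8,-3.5,-0.2,0,0],[-2.8,-3.5,-0.2,0,0],[-2.8,-3.5,-0.2,0,0]]' 10
python3 - <<'E'
from bench import r
s=r.read_state();print(s["joint_positions"],s["joint_vel"],s["eef_rot"])
E
```

```text
time: 1.2
ee_pos: [0.3629, 0.1395, 0.2614]
eef_rot: [0.184, 0.983, -0.001, -0.002]
ft_force: [1.1, 1.5, 0.3]
width: 0.0871
[-0.80676725 -0.23504308  0.27702822  2.0066654   0.0638574   1.36552231
  0.64997561] [ 0.40896022 -0.25351264  0.61663937  0.10409911  0.199975    0.09926022
  0.95445585] [ 1.84221708e-01  9.82882698e-01 -7.94524130e-04 -1.82551350e-03]
```

```bash
python3 -m jog '[[-2.5,-3.3,-0.3,0,0],[-2.5,-3.3,-0.3,0,0],[-2.5,-3.3,-0.3,0,0],[-2.5,-3.3,-0.3,0,0],[-2.5,-3.3,-0.3,0,0],[-2.5,-3.3,-0.3,0,0],[0,0,0,0.15,0],[0,0,0,0.15,0],[0,0,0,0.1,0],[0,0,0,0,0]]'
python3 - <<'E'
from bench import r
from h import *
s=r.read_state();print(s["joint_positions"].round(2) if hasattr(s["joint_positions"],"round") else s["joint_positions"],R.from_quat(s["eef_rot"]).as_matrix().round(2).tolist())
c=r.camera("wrist");save(c,"w1");np.save("w1.npy",c,allow_pickle=True)
E
```

```text
time: 2.2
ee_pos: [0.4311, -0.1185, 0.2808]
eef_rot: [0.384, 0.923, 0.001, -0.0]
ft_force: [-0.7, -0.1, 0.1]
width: 0.0872
[-0.57 -0.16  0.67  1.88  0.1   1.39  0.86] [[-0.7, 0.71, 0.0], [0.71, 0.7, 0.0], [0.0, 0.0, -1.0]]
```

View pics/w1.png

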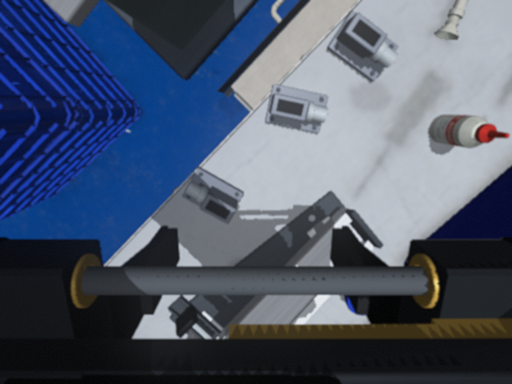

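```bash
python3 - <<'E'
import cv2,numpy as np
a=cv2.imread("pics/w1.png")
t=[cv2.resize(a[v:v+85,u:u+85],(400,400)[:2],interpolation=cv2.INTER_CUBIC) for u,v in((320,0),(255,68))]
t.append(cv2.resize(a[155:235,170:255],(425,400),interpolation=cv2.INTER_CUBIC))
cv2.imwrite("pics/w1c.png",np.vstack([np.hstack(t[:2])])); 
cv2.imwrite("pics/w1d.png",t[2])
n=cv2.resize(np.hstack([a[0:85,320:405],a[68:153,255:340],a[153:238,170:255]]),(795,265),interpolation=cv2.INTER_CUBIC)
cv2.imwrite("pics/w1e.png",n)
E
```

```text
(no output)
```

View pics/w1e.png

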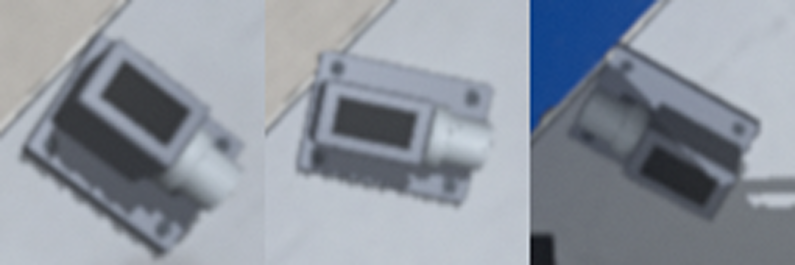

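```bash
cat > m2.py <<'E'
from h import *
c=np.load("w1.npy",allow_pickle=True).item()
b=lambda x,y:[x,y,.05]
RB,FB,F_,R_=b(-.034,.012),b(.008,.012),b(.008,-.012),b(-.034,-.012)
pr,pf,pf_,pr_=[-.036,.024,.01],[.036,.024,.01],[.036,-.024,.01],[-.036,-.024,.01]
D={"far":((320,0),0,[.41,.06,0],[(RB,(117,40)),(FB,(208,105)),(F_,(165,165)),(R_,(78,95)),(pr_,(25,152)),(pf_,(158,250)),(pf,(242,150))]),
"mid":((255,68),265,[.41,-.04,0],[(RB,(327,84)),(FB,(432,95)),(F_,(427,165)),(R_,(320,152)),(pr,(320,52)),(pf,(492,90)),(pf_,(460,207)),(pr_,(300,170))]),
"near":((170,153),530,[.43,-.19,3.1],[(pf_,(622,45)),(pr_,(760,122)),(F_,(655,140)),(R_,(745,172)),(RB,(717,215)),(FB,(630,180))])}
for n,(o,off,g,pts) in D.items():
    P=np.array([p for p,_ in pts]);U=np.array([u for _,u in pts],float);U=(U-[off,0]+.5)/3.1176-.5+o
    W=lambda q:P@R.from_euler("z",q[2]).as_matrix().T+[q[0],q[1],0]
    s=least_squares(lambda q:(proj(c,W(q))-U).ravel(),g,loss="soft_l1")
    e=(proj(c,W(s.x))-U).round(1).tolist()
    k=np.array([np.cos(s.x[2]),np.sin(s.x[2])])
    print(n,s.x.round(4),np.degrees(s.x[2]).round(1),"block mid",(s.x[:2]-.013*k).round(4),e)
E
python3 m2.py
```

```text
far [0.4246 0.0728 0.1805] 10.3 block mid [0.4119 0.0705] [[-0.0, -2.6], [0.7, 1.2], [0.1, 1.7], [-1.8, 0.3], [-1.4, -3.0], [1.5, 1.3], [0.3, -1.1]]
mid [ 0.4226 -0.0338  0.5991] 34.3 block mid [ 0.4119 -0.0411] [[-0.4, -0.5], [1.9, 2.9], [-1.2, 1.6], [-2.3, -1.0], [0.2, 0.1], [1.0, -1.1], [2.2, -0.7], [-0.7, 0.9]]
near [ 0.4257 -0.1911  3.4299] 196.5 block mid [ 0.4381 -0.1874] [[-0.8, 0.5], [2.3, 0.1], [-0.7, -4.4], [0.5, 0.4], [0.8, 2.2], [-1.0, -1.2]]
```

```bash
cat > go.py <<'E'
# go.py x y z toolY_deg : remaining shift in tool axes (cm), turn (rad)
import sys
from bench import r
from h import *
g=np.array([float(v) for v in sys.argv[1:5]]);s=r.read_state();M=R.from_quat(s["eef_rot"]).as_matrix()
a=np.degrees(np.arctan2(M[1,1],M[0,1]));t=-np.radians((g[3]-a+180)%360-180)
y=np.radians(g[3]);X=np.array([[-np.sin(y),np.cos(y),0],[np.cos(y),np.sin(y),0],[0,0,-1]])
d=(g[:3]-s["ee_pos"])*100
print("t",round(s["time"],2),"now",(M.T@d).round(2),"after turn",(X@d).round(2),"turn",round(t,3),"pos",np.round(s["ee_pos"],4),"az",round(a,1),"w",round(s["width"],4),"F",np.round(s["ft_force"],1),"q",np.round(s["joint_positions"],2))
E
python3 -m jog '[[0,0,0,-0.135,0],[0,0,0,-0.135,0],[0,0,0,-0.135,0],[0,0,0,-0.135,0],[0,0,0,-0.135,0],[0,0,0,-0.135,0],[0,0,0,-0.135,0],[0,0,0,-0.135,0],[0.65,-3.4,0,0,0],[0.65,-3.4,0,0,0]]'
python3 go.py .438 -.1875 .046 106.5
```

```text
time: 3.25
ee_pos: [0.4438, -0.1825, 0.2802]
eef_rot: [-0.193, 0.981, 0.003, 0.001]
ft_force: [0.7, 0.5, -0.4]
width: 0.0872
t 3.25 now [ 0.8  -0.36 23.42] after turn [ 0.7  -0.32 23.42] turn 0.101 pos [ 0.4438 -0.1825  0.2802] az 112.3 w 0.0872 F [ 0.7  0.5 -0.4] q [-0.67 -0.08  0.94  1.81  0.06  1.38  2.22]
```

```bash
python3 -m jog '[[0,0,0,0.1,0],[0.7,-0.3,2,0,0],[0,0,3.5,0,0],[0,0,3.5,0,0],[0,0,3.5,0,0],[0,0,3,0,0],[0,0,2,0,0],[0,0,0,0,0],[0,0,0,0,0],[0,0,0,0,0]]'
python3 go.py .438 -.1875 .046 106.5
python3 - <<'E'
from bench import r
from h import *
c=r.camera("side");a=c["pixels"][150:260,150:280]
b=r.camera("wrist");
o=np.hstack([cv2.resize(a,(400,338)),cv2.resize(b["pixels"],(400,338))])
save({"pixels":o},"chk1")
E
```

```text
time: 4.25
ee_pos: [0.4397, -0.1902, 0.1018]
eef_rot: [-0.158, 0.987, 0.001, 0.003]
ft_force: [0.3, 0.3, 0.4]
width: 0.087
t 4.25 now [0.12 0.3  5.58] after turn [0.09 0.31 5.58] turn 0.029 pos [ 0.4397 -0.1902  0.1018] az 108.2 w 0.087 F [0.3 0.3 0.4] q [-0.57  0.21  0.98  2.04 -0.22  0.99  2.41]
```

View pics/chk1.png

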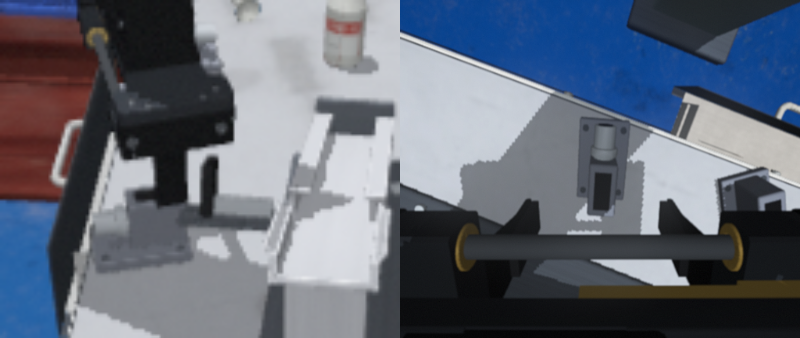

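```bash
python3 -m jog '[[0,0.2,1,0.05,0],[0.1,0.1,1,0,0],[0,0,1,0,0],[0,0,0.8,0,0],[0,0,0,0,0],[0,0,0,0,0],[0,0,0,0,0],[0,0,0,0,0],[0,0,0,0,0],[0,0,0,0,0]]'
python3 go.py .438 -.1875 .046 106.5
```

```text
time: 5.35
ee_pos: [0.45, -0.1871, 0.072]
eef_rot: [-0.136, 0.991, 0.0, 0.015]
ft_force: [-0.1, 1.7, 0.9]
width: 0.0871
t 5.35 now [1.25 0.29 2.56] after turn [1.17 0.3  2.6 ] turn -0.014 pos [ 0.45   -0.1871  0.072 ] az 105.7 w 0.0871 F [-0.1  1.7  0.9] q [-0.53  0.28  0.94  2.06 -0.31  0.91  2.43]
```

```bash
python3 -m jog '[[0.6,0.2,0,0,0],[0.6,0.1,0,0,0],[0,0,0,0,0],[0,0,0.5,0,0],[0,0,0.5,0,0],[0,0,0,0,0],[0,0,0,0,0],[0,0,0,0,0],[0,0,0,0,0],[0,0,0,0,0]]'
python3 go.py .438 -.1875 .046 106.5
```

```text
time: 6.35
ee_pos: [0.4369, -0.1886, 0.0611]
eef_rot: [-0.136, 0.991, -0.0, 0.016]
ft_force: [0.1, -0.1, 0.1]
width: 0.087
t 6.35 now [-0.09  0.08  1.51] after turn [-0.14  0.07  1.51] turn -0.016 pos [ 0.4369 -0.1886  0.0611] az 105.6 w 0.087 F [ 0.1 -0.1  0.1] q [-0.53  0.27  0.94  2.1  -0.31  0.87  2.44]
```

```bash
python3 -m jog '[[0,0,0.7,0,0],[0,0,0.6,0,0],[0,0,0,0,0],[0,0,0,0,1],[0,0,0,0,1],[0,0,0,0,1],[0,0,0,0,1],[0,0,0,0,1],[0,0,0,0,1],[0,0,0,0,1]]' 12
python3 go.py .438 -.1875 .046 106.5
```

```text
time: 7.35
ee_pos: [0.4376, -0.1885, 0.047]
eef_rot: [-0.136, 0.991, -0.0, 0.016]
ft_force: [-0.0, 0.5, -0.5]
width: 0.039
t 7.35 now [-0.06  0.08  0.11] after turn [-0.07  0.08  0.1 ] turn -0.016 pos [ 0.4376 -0.1885  0.047 ] az 105.6 w 0.039 F [-0.   0.5 -0.5] q [-0.5   0.3   0.92  2.11 -0.34  0.85  2.47]
```

```bash
python3 -m jog '[[0,0,0,0,1],[0,0,0,0,1],[0,0,0,0,1],[0,0,-1.5,0,1],[0,0,-3,0,1],[0,0,-4,0,1],[0,0,-4,0,1],[0,0,-4,0,1],[0,0,-4,0,1],[0,0,-2.5,0,1]]'
python3 go.py .5 -.2 .25 -4.4
python3 - <<'E'
from h import *
p=np.load("rail.npy")
h=np.array([np.cos(p[3]),np.sin(p[3]),0])
c=rail(p,[-.312,0,0])[0]+.023*h+[0,0,.046]
print("contact",c,"final",rail(p,[-.289,0,.046])[0],np.degrees(p[3])-90)
E
```

```text
time: 8.35
ee_pos: [0.4265, -0.1895, 0.2807]
eef_rot: [-0.134, 0.991, -0.0, 0.011]
ft_force: [-0.1, 0.4, -2.0]
width: 0.0237
t 8.35 now [-6.74 -2.96  3.23] after turn [-0.49  7.41  3.07] turn 1.917 pos [ 0.4265 -0.1895  0.2807] az 105.4 w 0.0237 F [-0.1  0.4 -2. ] q [-0.72 -0.19  0.96  1.86  0.15  1.38  2.04]
contact [ 0.56445294 -0.35850268  0.18681142] final [ 0.56555823 -0.34419946  0.17617082] -4.418817724761013
```

```bash
python3 -m jog '[[0,0,0,0.147,1],[0,0,0,0.147,1],[0,0,0,0.147,1],[0,0,0,0.147,1],[0,0,0,0.147,1],[0,0,0,0.147,1],[0,0,0,0.147,1],[0,0,0,0.147,1],[0,0,0,0.147,1],[0,0,0,0.147,1]]'
python3 -m jog '[[0,0,0,0.147,1],[0,0,0,0.147,1],[0,0,0,0.147,1],[0,0,0,0,1],[0,0,0,0,1],[-2,2,0,0,1],[-3.5,3,0,0,1],[-3.5,3,0,0,1],[-3.5,3,0,0,1],[-2,2,0,0,1]]'
python3 go.py .564 -.358 .23 -4.4
```

```text
time: 9.35
ee_pos: [0.4258, -0.1903, 0.283]
eef_rot: [0.578, 0.816, 0.01, 0.009]
ft_force: [0.3, 1.1, -1.5]
width: 0.0241
time: 10.35
ee_pos: [0.5446, -0.3477, 0.2824]
eef_rot: [0.733, 0.68, 0.014, 0.005]
ft_force: [0.6, -0.2, -1.4]
width: 0.0238
t 10.35 now [-0.95  1.87  5.28] after turn [-0.88  2.01  5.24] turn 0.001 pos [ 0.5446 -0.3477  0.2824] az -4.3 w 0.0238 F [ 0.6 -0.2 -1.4] q [-0.13  0.46  0.91  1.4  -0.39  1.45  0.7 ]
```

Move over the load point and verify with the side camera and wrist before lowering.

```bash
python3 -m jog '[[-0.8,1.9,1,0,1],[0,0,2,0,1],[0,0,1.5,0,1],[0,0,0,0,1],[0,0,0,0,1],[0,0,0,0,1],[0,0,0,0,1],[0,0,0,0,1],[0,0,0,0,1],[0,0,0,0,1]]'
python3 go.py .564 -.358 .187 -4.4
python3 - <<'E'
from bench import r
from h import *
p=np.load("rail.npy")
def draw(c,off,k):
    im=c["pixels"].copy()
    L=[[-.322,-.027,0],[-.322,.027,0],[0,.027,0],[0,-.027,0],[-.322,-.027,0],[-.206,-.018,.017],[0,-.018,.017],[0,.018,.017],[-.206,.018,.017]]
    for q in proj(c,rail(p,L)): cv2.circle(im,tuple(np.int32(q.round())),1,(255,0,0),-1)
    return im
a=draw(r.camera("side"),0,1)[130:300,170:345];b=r.camera("wrist");w=draw(b,0,1);d=draw(r.camera("scene"),0,1)[140:270,220:370]
o=np.vstack([np.hstack([cv2.resize(a,(400,388),interpolation=2),cv2.resize(d,(400,388),interpolation=2)])])
save({"pixels":o},"chk2")
E
```

```text
time: 11.35
ee_pos: [0.5666, -0.3593, 0.237]
eef_rot: [0.727, 0.687, 0.012, 0.006]
ft_force: [-0.5, 0.3, -1.7]
width: 0.024
t 11.35 now [ 0.07 -0.4   4.99] after turn [ 0.11 -0.27  5.  ] turn 0.02 pos [ 0.5666 -0.3593  0.237 ] az -3.3 w 0.024 F [-0.5  0.3 -1.7] q [-0.08  0.54  0.87  1.39 -0.44  1.38  0.74]
```

View pics/chk2.png

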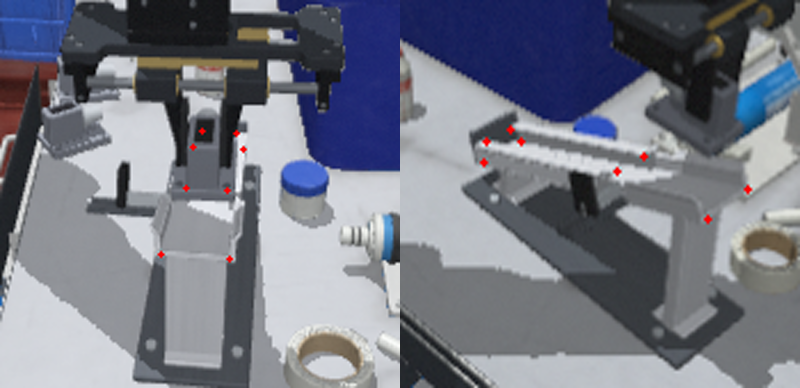

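```bash
python3 -m jog '[[0.3,-0.25,1,-0.01,1],[0.1,0,1,0,1],[0,0,1,0,1],[0,0,1,0,1],[0,0,0.5,0,1],[0,0,0,0,1],[0,0,0,0,1],[0,0,0,0,1],[0,0,0,0,1],[0,0,0,0,1]]' 6
python3 go.py .5645 -.355 .187 -4.4
```

```text
time: 12.5
ee_pos: [0.5652, -0.3542, 0.1872]
eef_rot: [0.723, 0.691, 0.012, 0.006]
ft_force: [0.1, -0.0, -1.4]
width: 0.024
t 12.5 now [-0.09 -0.07  0.02] after turn [-0.09 -0.07  0.02] turn 0.031 pos [ 0.5652 -0.3542  0.1872] az -2.7 w 0.024 F [ 0.1 -0.  -1.4] q [-0.09  0.57  0.85  1.47 -0.46  1.29  0.76]
```

```bash
python3 -m jog '[[0,-0.05,0.2,0.03,1],[0,0,0.2,0,1],[0.1,0,0.2,0,1],[0.1,0,0.2,0,1],[0.1,0,0.2,0,1],[0.1,0,0.2,0,1],[0,0,0,0,1],[0,0,0,0,1],[0,0,0,0,1],[0,0,0,0,1]]' 4
python3 go.py .5655 -.345 .176 -4.4
```

```text
time: 13.5
ee_pos: [0.5662, -0.3497, 0.1756]
eef_rot: [0.734, 0.679, 0.013, 0.006]
ft_force: [0.5, 1.3, 0.6]
width: 0.0242
t 13.5 now [ 0.46 -0.1  -0.04] after turn [ 0.46 -0.1  -0.04] turn -0.002 pos [ 0.5662 -0.3497  0.1756] az -4.5 w 0.0242 F [0.5 1.3 0.6] q [-0.1   0.57  0.85  1.49 -0.47  1.27  0.73]
```

```bash
python3 -m jog '[[0.1,0,0.2,0,1],[0,0,0.1,0,1],[0,0,0,0,1],[0,0,0,0,1],[0,0,0,0,0.4],[0,0,0,0,0.4],[0,0,0,0,0.4],[0,0,0,0,0.4],[0,0,0,0,0.4],[0,0,0,0,0.4]]' 3
python3 go.py .5655 -.345 .176 -4.4
python3 - <<'E'
from bench import r
from h import *
a=r.camera("side")["pixels"][130:300,170:345];d=r.camera("scene")["pixels"][140:270,220:370]
save({"pixels":np.hstack([cv2.resize(a,(400,388),interpolation=2),cv2.resize(d,(400,388),interpolation=2)])},"chk3")
E
```

```text
time: 14.5
ee_pos: [0.5644, -0.349, 0.172]
eef_rot: [0.735, 0.678, 0.012, 0.005]
ft_force: [-1.1, 1.8, 2.4]
width: 0.0455
t 14.5 now [ 0.41  0.08 -0.39] after turn [ 0.41  0.08 -0.4 ] turn -0.003 pos [ 0.5644 -0.349   0.172 ] az -4.6 w 0.0455 F [-1.1  1.8  2.4] q [-0.1   0.57  0.85  1.49 -0.47  1.26  0.73]
```

View pics/chk3.png

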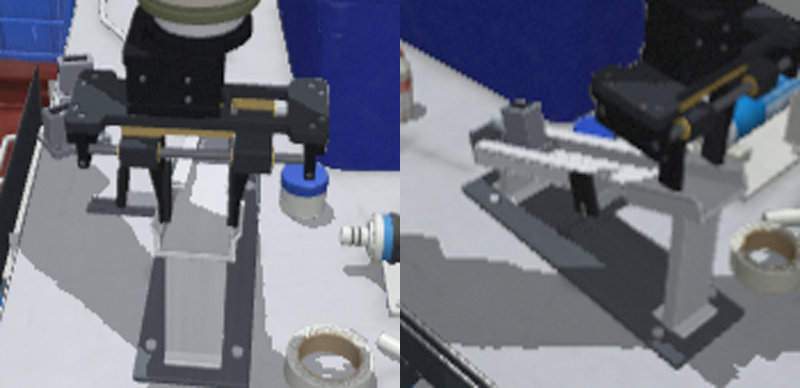

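```bash
python3 -m jog '[[0,0,-1,0,0.4],[0,0,-3,0,0.2],[0,0,-4,0,0],[3,-1.8,0,0,0],[3.7,-2.2,0,0,0],[3.7,-2.2,0,0,0],[3.7,-2.2,0,0,0],[3.7,-2.2,0,0,0],[3.7,-2.2,0,0,0],[3.7,-2.2,0,0,0]]' 12
python3 -m jog '[[3.7,-2.2,0,0,0],[0,0,0,0.147,0],[0,0,0,0.147,0],[0,0,0,0.147,0],[0,0,0,0.147,0],[0,0,0,0.147,0],[0,0,0,0.147,0],[0,0,0,0,0],[0,0,0,0,0],[0,0,0,0,0]]'
python3 go.py .412 -.041 .046 -55.7
```

```text
time: 15.6
ee_pos: [0.4324, -0.0863, 0.2559]
eef_rot: [0.738, 0.675, 0.012, 0.011]
ft_force: [2.0, 1.2, 0.5]
width: 0.0871
time: 16.6
ee_pos: [0.4131, -0.0427, 0.2619]
eef_rot: [0.957, 0.29, 0.024, 0.003]
ft_force: [-0.2, 0.2, 0.8]
width: 0.0875
t 16.6 now [-0.97 -0.61 21.56] after turn [ 0.   -0.21 21.59] turn -0.011 pos [ 0.4131 -0.0427  0.2619] az -56.3 w 0.0875 F [-0.2  0.2  0.8] q [-0.64 -0.26  0.54  2.    0.14  1.32 -1.12]
```

```bash
python3 -m jog '[[-0.15,-0.1,3.5,0,0],[-0.15,-0.1,3.5,0,0],[-0.15,-0.1,3.5,0,0],[-0.15,-0.1,3,0,0],[-0.1,0,2,0,0],[0,0,1,0,0],[0,0,0,0,0],[0,0,0,0,0],[0,0,0,0,0],[0,0,0,0,0]]'
python3 go.py .412 -.041 .046 -55.7
python3 - <<'E'
from bench import r
from h import *
b=r.camera("wrist");a=r.camera("side")["pixels"][120:260,150:330]
save({"pixels":np.hstack([cv2.resize(a,(400,311)),cv2.resize(b["pixels"],(400,311))])},"chk4")
E
```

```text
time: 17.6
ee_pos: [0.4169, -0.0411, 0.096]
eef_rot: [0.954, 0.3, 0.029, 0.003]
ft_force: [-0.2, 0.5, -0.2]
width: 0.0874
t 17.6 now [-0.67 -0.41  4.96] after turn [-0.4  -0.29  5.  ] turn 0.01 pos [ 0.4169 -0.0411  0.096 ] az -55.1 w 0.0874 F [-0.2  0.5 -0.2] q [-0.65 -0.05  0.65  2.22  0.02  0.9  -0.98]
```

View pics/chk4.png

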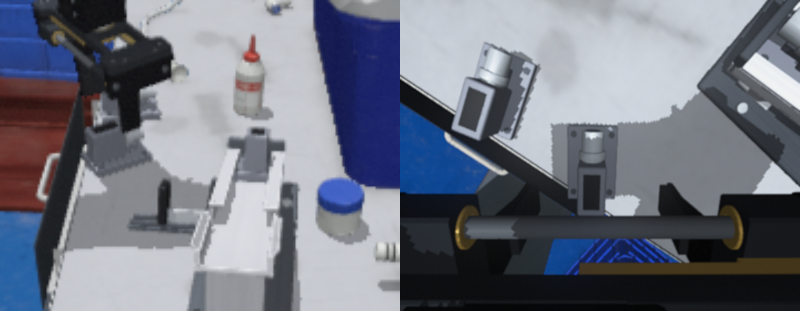

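```bash
python3 -m jog '[[-0.2,-0.1,1.5,0,0],[-0.2,-0.1,1.5,0,0],[-0.2,-0.2,1.3,0,0],[-0.1,0,0.6,0,0],[0,0,0,0,0],[0,0,0,0,1],[0,0,0,0,1],[0,0,0,0,1],[0,0,0,0,1],[0,0,0,0,1]]' 12
python3 -m jog '[[0,0,0,0,1],[0,0,0,0,1],[0,0,0,0,1],[0,0,0,0,1],[0,0,0,0,1],[0,0,0,0,1],[0,0,-1,0,1],[0,0,-3,0,1],[0,0,-4,0,1],[0,0,-4,0,1]]'
python3 go.py .564 -.355 .25 -4.4
```

```text
time: 18.7
ee_pos: [0.4153, -0.0407, 0.0492]
eef_rot: [0.953, 0.3, 0.034, 0.003]
ft_force: [-0.8, -0.2, -0.4]
width: 0.0553
time: 19.7
ee_pos: [0.4035, -0.044, 0.1699]
eef_rot: [0.954, 0.299, 0.028, 0.004]
ft_force: [1.3, 1.2, -1.5]
width: 0.0238
t 19.7 now [-4.2  34.89 -7.35] after turn [-29.78  18.39  -8.01] turn -0.887 pos [ 0.4035 -0.044   0.1699] az -55.2 w 0.0238 F [ 1.3  1.2 -1.5] q [-0.66 -0.22  0.61  2.16  0.13  1.11 -1.08]
```

```bash
python3 -m jog '[[0,0,-4,0,1],[0,0,-4,0,1],[0,0,-1.5,0,1],[0,0,0,-0.147,1],[0,0,0,-0.147,1],[0,0,0,-0.147,1],[0,0,0,-0.147,1],[0,0,0,-0.147,1],[0,0,0,-0.147,1],[0,0,0,0,1]]'
python3 go.py .564 -.355 .25 -4.4
```

```text
time: 20.7
ee_pos: [0.3969, -0.0513, 0.2803]
eef_rot: [0.73, 0.683, 0.029, 0.021]
ft_force: [0.5, 0.3, -1.4]
width: 0.0238
t 20.7 now [-29.24  18.43   3.96] after turn [-29.    18.99   3.03] turn 0.01 pos [ 0.3969 -0.0513  0.2803] az -3.8 w 0.0238 F [ 0.5  0.3 -1.4] q [-0.82 -0.41  0.66  2.02  0.26  1.39 -0.3 ]
```

```bash
python3 -m jog '[[-3,1.9,0.2,0,1],[-3.7,2.3,0.2,0,1],[-3.7,2.3,0.2,0,1],[-3.7,2.3,0.2,0,1],[-3.7,2.3,0.2,0,1],[-3.7,2.3,0.2,0,1],[-3.5,2.3,0.2,0,1],[-2.2,1.5,0.2,0,1],[0,0,0,0,1],[0,0,0,0,1]]'
python3 go.py .564 -.355 .192 -4.4
```

```text
time: 21.7
ee_pos: [0.5251, -0.2965, 0.2749]
eef_rot: [0.744, 0.667, 0.027, 0.015]
ft_force: [-0.1, -0.1, -1.0]
width: 0.0238
t 21.7 now [-5.57  4.02  8.42] after turn [-5.54  4.33  8.29] turn -0.033 pos [ 0.5251 -0.2965  0.2749] az -6.3 w 0.0238 F [-0.1 -0.1 -1. ] q [-0.42  0.41  1.17  1.56 -0.44  1.39  0.67]
```

```bash
python3 -m jog '[[-2.8,2,1,-0.03,1],[-2.8,2,1,0,1],[0,0,1,0,1],[0,0,1,0,1],[0,0,0,0,1],[0,0,0,0,1],[0,0,0,0,1],[0,0,0,0,1],[0,0,0,0,1],[0,0,0,0,1]]'
python3 go.py .564 -.355 .192 -4.4
```

```text
time: 22.7
ee_pos: [0.566, -0.3455, 0.2391]
eef_rot: [0.733, 0.679, 0.032, 0.015]
ft_force: [0.8, -0.8, -1.4]
width: 0.024
t 22.7 now [-1.08 -0.43  4.67] after turn [-0.96 -0.12  4.71] turn -0.0 pos [ 0.566  -0.3455  0.2391] az -4.4 w 0.024 F [ 0.8 -0.8 -1.4] q [-0.21  0.57  1.06  1.44 -0.56  1.38  0.79]
```

```bash
python3 -m jog '[[-0.5,-0.3,1,0,1],[-0.5,-0.3,1,0,1],[0,0,1,0,1],[0,0,1,0,1],[0,0,0.5,0,1],[0,0,0,0,1],[0,0,0,0,1],[0,0,0,0,1],[0,0,0,0,1],[0,0,0,0,1]]' 6
python3 go.py .562 -.355 .187 -4.4
```

```text
time: 23.7
ee_pos: [0.5617, -0.355, 0.1892]
eef_rot: [0.733, 0.679, 0.031, 0.015]
ft_force: [-0.2, -0.6, -0.2]
width: 0.024
t 23.7 now [-0.    0.02  0.23] after turn [0.01 0.03 0.22] turn -0.001 pos [ 0.5617 -0.355   0.1892] az -4.4 w 0.024 F [-0.2 -0.6 -0.2] q [-0.18  0.61  1.03  1.5  -0.6   1.3   0.84]
```

```bash
python3 -m jog '[[0,0,0.2,0,1],[0,0,0.2,0,1],[0.1,0,0.2,0,1],[0.1,0,0.2,0,1],[0.1,0,0.2,0,1],[0.1,0,0.2,0,1],[0,0,0,0,1],[0,0,0,0,1],[0,0,0,0,1],[0,0,0,0,1]]' 4
python3 go.py .562 -.349 .174 -4.4
```

```text
time: 24.7
ee_pos: [0.5638, -0.3503, 0.178]
eef_rot: [0.733, 0.679, 0.032, 0.016]
ft_force: [-0.2, 1.1, 2.7]
width: 0.025
t 24.7 now [ 0.11 -0.22  0.39] after turn [ 0.12 -0.19  0.4 ] turn -0.0 pos [ 0.5638 -0.3503  0.178 ] az -4.4 w 0.025 F [-0.2  1.1  2.7] q [-0.19  0.62  1.02  1.52 -0.61  1.28  0.84]
```

```bash
python3 -m jog '[[0,-0.1,0.2,0,1],[0,0,0.1,0,1],[0,0,0,0,1],[0,0,0,0,0.4],[0,0,0,0,0.4],[0,0,0,0,0.4],[0,0,0,0,0.4],[0,0,0,0,0.4],[0,0,0,0,0.4],[0,0,0,0,0.4]]' 3
python3 go.py .562 -.349 .174 -4.4
python3 -m jog '[[0,0,-1,0,0.4],[0,0,-3,0,0.2],[0,0,-4,0,0],[3,-1,0,0,0],[3.5,-1.5,0,0,0],[3.5,-1.5,0,0,0],[3.5,-1.5,0,0,0],[3.5,-1.5,0,0,0],[0,0,0,0,0],[0,0,0,0,0]]' 12
python3 - <<'E'
from bench import r
from h import *
a=r.camera("side")["pixels"][130:300,170:345];d=r.camera("scene")["pixels"][140:270,220:370]
save({"pixels":np.hstack([cv2.resize(a,(400,388),interpolation=2),cv2.resize(d,(400,388),interpolation=2)])},"chk5")
E
python3 go.py .412 .0705 .049 -79.7
```

```text
time: 25.7
ee_pos: [0.5655, -0.3501, 0.1754]
eef_rot: [0.732, 0.68, 0.033, 0.018]
ft_force: [2.9, 0.1, 0.4]
width: 0.0516
t 25.7 now [ 0.08 -0.36  0.11] after turn [ 0.08 -0.35  0.14] turn 0.002 pos [ 0.5655 -0.3501  0.1754] az -4.3 w 0.0516 F [2.9 0.1 0.4] q [-0.19  0.62  1.02  1.53 -0.61  1.27  0.84]
time: 26.7
ee_pos: [0.4962, -0.1806, 0.2586]
eef_rot: [0.734, 0.678, 0.03, 0.012]
ft_force: [-1.0, -0.1, -0.4]
width: 0.0866
t 26.8 now [ 23.94 -11.68  20.93] after turn [ -3.77 -26.36  20.95] turn 1.308 pos [ 0.4962 -0.1821  0.2585] az -4.8 w 0.0869 F [-0.1 -0.  -0.3] q [-0.89  0.13  1.29  1.78 -0.18  1.28  0.36]
```

View pics/chk5.png

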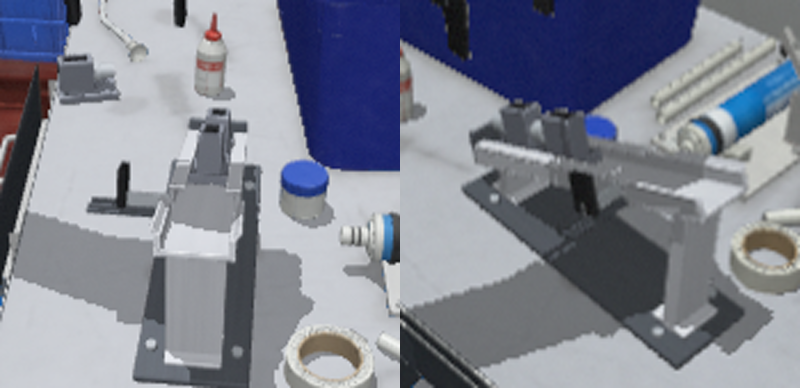

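```bash
python3 -m jog '[[3.5,-1.5,0,0,0],[3.5,-1.5,0,0,0],[3.5,-1.5,0,0,0],[3.5,-1.5,0,0,0],[3.5,-1.5,0,0,0],[3.5,-1.5,0,0,0],[3.5,-1.5,0,0,0],[0,0,0,0.14,0],[0,0,0,0.145,0],[0,0,0,0.145,0]]'
python3 go.py .412 .0705 .049 -79.7
python3 -m jog '[[0,0,0,0.145,0],[0,0,0,0.145,0],[0,0,0,0.145,0],[0,0,0,0.145,0],[0,0,0,0.145,0],[0,0,0,0.145,0],[0,0,0,0,0],[0,0,0,0,0],[0,0,0,0,0],[0,0,0,0,0]]'
python3 go.py .412 .0705 .049 -79.7
```

```text
time: 27.8
ee_pos: [0.4164, 0.0472, 0.2558]
eef_rot: [0.877, 0.479, 0.019, 0.015]
ft_force: [-0.3, 0.0, 0.4]
width: 0.0867
t 27.8 now [ 1.33 -2.55 20.62] after turn [-1.000e-02 -2.370e+00  2.068e+01] turn 0.82 pos [0.4164 0.0472 0.2558] az -32.7 w 0.0867 F [-0.3  0.   0.4] q [-0.98 -0.28  0.63  2.    0.19  1.32 -0.97]
time: 28.8
ee_pos: [0.4203, 0.0285, 0.2523]
eef_rot: [0.999, 0.047, 0.016, 0.012]
ft_force: [-0.1, -0.2, 0.4]
width: 0.0872
t 28.8 now [-1.07 -4.78 20.19] after turn [-0.07 -4.28 20.33] turn -0.086 pos [0.4203 0.0285 0.2523] az -84.7 w 0.0872 F [-0.1 -0.2  0.4] q [-0.83 -0.22  0.55  1.99  0.15  1.32 -1.8 ]
```

```bash
python3 -m jog '[[0,-2.1,0,-0.086,0],[-0.1,-2.1,1,0,0],[-0.2,-0.1,3.5,0,0],[-0.2,-0.1,3.5,0,0],[-0.2,-0.1,3.5,0,0],[-0.1,-0.1,2.5,0,0],[0,0,1,0,0],[0,0,0,0,0],[0,0,0,0,0],[0,0,0,0,0]]'
python3 go.py .412 .0705 .049 -79.7
```

```text
time: 29.8
ee_pos: [0.4134, 0.0724, 0.0997]
eef_rot: [0.995, 0.099, 0.019, 0.011]
ft_force: [0.2, 0.2, 0.9]
width: 0.0869
t 29.8 now [-0.36  0.02  5.06] after turn [-0.17  0.16  5.07] turn 0.018 pos [0.4134 0.0724 0.0997] az -78.7 w 0.0869 F [0.2 0.2 0.9] q [-0.88 -0.03  0.57  2.2   0.06  0.94 -1.71]
```

```bash
python3 -m jog '[[-0.1,0,1.5,0,0],[-0.1,0,1.5,0,0],[-0.1,0,1.3,0,0],[0,0,0.7,0,0],[0,0,0,0,0],[0,0,0,0,1],[0,0,0,0,1],[0,0,0,0,1],[0,0,0,0,1],[0,0,0,0,1]]' 12
python3 go.py .412 .0705 .049 -79.7
python3 -m jog '[[0,0,0,0,1],[0,0,0,0,1],[0,0,0,0,1],[0,0,0,0,1],[0,0,0,0,1],[0,0,0,0,1],[0,0,-1,0,1],[0,0,-3,0,1],[0,0,-4,0,1],[0,0,-4,0,1]]'
python3 go.py .564 -.355 .25 -4.4
```

```text
time: 30.8
ee_pos: [0.4191, 0.0741, 0.0565]
eef_rot: [0.995, 0.1, 0.026, 0.008]
ft_force: [0.5, 0.2, -0.3]
width: 0.0547
t 30.8 now [-0.81  0.19  0.71] after turn [-0.77  0.22  0.75] turn 0.02 pos [0.4191 0.0741 0.0565] az -78.6 w 0.0547 F [ 0.5  0.2 -0.3] q [-0.87  0.07  0.59  2.23 -0.02  0.81 -1.64]
time: 31.8
ee_pos: [0.4091, 0.0729, 0.177]
eef_rot: [0.995, 0.099, 0.021, 0.011]
ft_force: [1.2, 1.3, -1.4]
width: 0.0241
t 31.8 now [ 7.01 45.18 -5.84] after turn [-41.48  18.73  -7.3 ] turn -1.296 pos [0.4091 0.0729 0.177 ] az -78.7 w 0.0241 F [ 1.2  1.3 -1.4] q [-0.89 -0.17  0.54  2.12  0.13  1.13 -1.78]
```

```bash
python3 -m jog '[[0,0,-4,0,1],[0,0,-4,0,1],[0,0,-2,0,1],[0,0,0,-0.144,1],[0,0,0,-0.144,1],[0,0,0,-0.144,1],[0,0,0,-0.144,1],[0,0,0,-0.144,1],[0,0,0,-0.144,1],[0,0,0,-0.144,1]]'
python3 -m jog '[[0,0,0,-0.144,1],[0,0,0,-0.144,1],[0,0,0,0,1],[-2,1,0,0,1],[-3.8,1.5,0,0,1],[-3.8,1.5,0,0,1],[-3.8,1.5,0,0,1],[-3.8,1.5,0,0,1],[-3.8,1.5,0,0,1],[0,0,0,0,1]]'
python3 go.py .564 -.348 .26 -4.4
```

```text
time: 32.8
ee_pos: [0.404, 0.0699, 0.293]
eef_rot: [0.815, 0.578, 0.019, 0.021]
ft_force: [-0.5, -0.7, -1.5]
width: 0.0241
time: 33.8
ee_pos: [0.478, -0.1576, 0.3026]
eef_rot: [0.732, 0.68, 0.018, 0.024]
ft_force: [-0.3, 0.4, -1.9]
width: 0.0239
t 33.8 now [-18.32   9.71   4.95] after turn [-18.32  10.04   4.26] turn 0.004 pos [ 0.478  -0.1576  0.3026] az -4.2 w 0.0239 F [-0.3  0.4 -1.9] q [-1.15 -0.26  1.23  1.77  0.25  1.4  -0.04]
```

```bash
python3 -m jog '[[-2,1.1,0.4,0,1],[-2.5,1.4,0.4,0,1],[-2.5,1.4,0.4,0,1],[-2.5,1.4,0.4,0,1],[-2.5,1.4,0.4,0,1],[-2.5,1.4,0.4,0,1],[-2,1,0.4,0,1],[0,0,0,0,1],[0,0,0,0,1],[0,0,0,0,1]]'
python3 go.py .562 -.348 .245 -4.4
```

```text
time: 34.8
ee_pos: [0.5502, -0.3177, 0.2777]
eef_rot: [0.745, 0.666, 0.021, 0.014]
ft_force: [-0.3, 0.3, -1.0]
width: 0.024
t 34.8 now [-2.92  1.36  3.31] after turn [-2.93  1.41  3.27] turn -0.035 pos [ 0.5502 -0.3177  0.2777] az -6.4 w 0.024 F [-0.3  0.3 -1. ] q [-0.32  0.5   1.13  1.46 -0.49  1.43  0.7 ]
```

```bash
python3 -m jog '[[-1.5,0.7,1,-0.035,1],[-1.4,0.5,1,0,1],[0,0,1.2,0,1],[0,0,0,0,1],[0,0,0,0,1],[0,0,0,0,1],[0,0,0,0,1],[0,0,0,0,1],[0,0,0,0,1],[0,0,0,0,1]]'
python3 go.py .5615 -.348 .2 -4.4
```

```text
time: 35.8
ee_pos: [0.5641, -0.3393, 0.2491]
eef_rot: [0.731, 0.681, 0.024, 0.015]
ft_force: [-0.2, 0.1, -2.0]
width: 0.0238
t 35.8 now [-0.96 -0.46  4.88] after turn [-0.89 -0.19  4.91] turn 0.006 pos [ 0.5641 -0.3393  0.2491] az -4.1 w 0.0238 F [-0.2  0.1 -2. ] q [-0.23  0.56  1.07  1.44 -0.54  1.4   0.78]
```

```bash
python3 -m jog '[[-0.5,-0.2,1,0,1],[-0.4,-0.2,1,0,1],[0,0,1,0,1],[0,0,1,0,1],[0,0,0.6,0,1],[0,0,0,0,1],[0,0,0,0,1],[0,0,0,0,1],[0,0,0,0,1],[0,0,0,0,1]]' 6
python3 go.py .562 -.347 .198 -4.4
```

```text
time: 36.8
ee_pos: [0.5615, -0.3483, 0.1981]
eef_rot: [0.732, 0.681, 0.024, 0.014]
ft_force: [0.3, -0.5, -1.0]
width: 0.0239
t 36.8 now [0.14 0.04 0.01] after turn [0.14 0.04 0.01] turn 0.005 pos [ 0.5615 -0.3483  0.1981] az -4.1 w 0.0239 F [ 0.3 -0.5 -1. ] q [-0.2   0.6   1.04  1.5  -0.58  1.32  0.82]
```

```bash
python3 -m jog '[[0,0,0.2,0,1],[0,0,0.2,0,1],[0.1,0,0.2,0,1],[0.1,0,0.2,0,1],[0.1,0,0.2,0,1],[0.1,0,0.2,0,1],[0,0,0.2,0,1],[0,0,0,0,1],[0,0,0,0,1],[0,0,0,0,1]]' 4
python3 go.py .562 -.343 .184 -4.4
```

```text
time: 37.8
ee_pos: [0.5637, -0.3438, 0.1846]
eef_rot: [0.731, 0.681, 0.025, 0.015]
ft_force: [-1.4, 0.4, 1.6]
width: 0.0246
t 37.8 now [ 0.07 -0.17  0.05] after turn [ 0.07 -0.17  0.06] turn 0.006 pos [ 0.5637 -0.3438  0.1846] az -4.1 w 0.0246 F [-1.4  0.4  1.6] q [-0.21  0.61  1.03  1.52 -0.59  1.29  0.82]
```

```bash
python3 -m jog '[[0,-0.1,0.1,0,1],[0,0,0,0,1],[0,0,0,0,0.4],[0,0,0,0,0.4],[0,0,0,0,0.4],[0,0,0,0,0.4],[0,0,0,0,0.4],[0,0,0,0,0.4],[0,0,0,0,0.4],[0,0,-0.5,0,0.4]]' 3
python3 -m jog '[[0,0,-2,0,0.4],[0,0,-3,0,0.4],[0,0,-3,0,1],[1,-2,0,0,1],[1.8,-3.3,0,0,1],[1.8,-3.3,0,0,1],[1.8,-2.5,0,0,1],[0,0,0,0,1],[0,0,0,0,1],[0,0,0,0,1]]' 10
python3 go.py .450 -.276 .153 -4.4
python3 - <<'E'
from bench import r
from h import *
p=np.load("rail.npy");c=r.camera("side");save(c,"s6");g=cv2.cvtColor(c["pixels"],cv2.COLOR_RGB2GRAY)
for x0 in (-.108,-.180,-.190,-.2,-.276):
    q=proj(c,rail(p,[[x0-.034,y,z] for y,z in((-.01,.02),(.01,.02),(.01,.048),(-.01,.048))]))
    m=np.zeros(g.shape,np.uint8);cv2.fillConvexPoly(m,np.int32(q.round()),255);print(x0,cv2.mean(g,m)[0],q.mean(0))
u=proj(c,rail(p,[[x,0,.05] for x in(-.30,-.1)]));print("column profile",[int(g[v,int(np.interp(v,u[::-1,1],u[::-1,0]))]) for v in range(int(u[:,1].min()),int(u[:,1].max())+25,2)],u)
E
```

```text
time: 38.8
ee_pos: [0.5614, -0.344, 0.1874]
eef_rot: [0.732, 0.681, 0.024, 0.015]
ft_force: [-0.3, 0.2, -0.5]
width: 0.0521
time: 39.8
ee_pos: [0.45, -0.272, 0.2678]
eef_rot: [0.73, 0.683, 0.027, 0.015]
ft_force: [0.2, 0.3, -1.2]
width: 0.0017
t 39.8 now [-0.62 -0.65 11.45] after turn [-0.4   0.03 11.48] turn 0.009 pos [ 0.45   -0.272   0.2678] az -3.9 w 0.0017 F [ 0.2  0.3 -1.2] q [-0.71  0.11  1.29  1.77 -0.16  1.31  0.55]
-0.108 106.91549295774648 [262.24614466 196.31523808]
-0.18 115.66666666666667 [260.08371809 205.85026764]
-0.19 117.0807453416149 [259.75499929 207.29969423]
-0.2 115.91250000000001 [259.41861598 208.78290789]
-0.276 144.4825870646766 [256.58088716 221.29496441]
column profile [99, 45, 161, 121, 119, 42, 64, 137, 122, 118, 119, 119, 118, 119, 119, 117, 118, 122, 121, 161, 176, 155, 148, 149, 148, 147] [[257.41501247 211.063581  ]
 [263.73352525 184.5291856 ]]
```

```bash
python3 - <<'E'
from bench import r
from h import *
p=np.load("rail.npy");c=r.camera("side")
for x in(-.206,-.216,-.226,-.236):print(x,proj(c,rail(p,[[x,0,0],[x,0,.01]])).round(1).tolist())
E
python3 -m jog '[[-0.2,-0.2,3,0,1],[-0.2,-0.2,3,0,1],[-0.2,-0.2,3,0,1],[0,0,1.5,0,1],[0,0,0.5,0,1],[0,0,0,0,1],[0,0,0,0,1],[0,0,0,0,1],[0,0,0,0,1],[0,0,0,0,1]]'
python3 go.py .450 -.276 .153 -4.4
```

```text
-0.206 [[259.5, 220.8], [259.7, 216.1]]
-0.216 [[259.2, 222.3], [259.4, 217.6]]
-0.226 [[258.8, 224.0], [259.1, 219.2]]
-0.236 [[258.5, 225.6], [258.7, 220.8]]
time: 40.9
ee_pos: [0.4506, -0.2875, 0.1539]
eef_rot: [0.735, 0.678, 0.018, 0.018]
ft_force: [-0.6, -0.0, 0.2]
width: 0.0008
t 40.9 now [ 1.14 -0.16  0.08] after turn [ 1.14 -0.15  0.09] turn -0.004 pos [ 0.4506 -0.2875  0.1539] az -4.6 w 0.0008 F [-0.6 -0.   0.2] q [-0.49  0.33  1.17  1.9  -0.37  1.1   0.73]
```

```bash
python3 -m jog '[[1.1,0,0,0,1],[0,0.7,0,0,1],[0,0.7,0,0,1],[0,0.7,0,0,1],[0,0.7,0,0,1],[0,0.7,0,0,1],[0,0.7,0,0,1],[0,0,0,0,1],[0,0,0,0,1],[0,0,0,0,1]]'
python3 go.py .519 -.2815 .153 -4.4
```

```text
time: 41.9
ee_pos: [0.4978, -0.281, 0.157]
eef_rot: [0.734, 0.678, 0.018, 0.018]
ft_force: [0.9, 0.1, -0.2]
width: 0.0006
t 41.9 now [0.12 2.09 0.51] after turn [0.11 2.12 0.4 ] turn -0.003 pos [ 0.4978 -0.281   0.157 ] az -4.6 w 0.0006 F [ 0.9  0.1 -0.2] q [-0.44  0.42  1.1   1.8  -0.45  1.14  0.73]
```

```bash
python3 -m jog '[[0.1,0.5,0.2,0,1],[0,0.5,0.2,0,1],[0,0.5,0.1,0,1],[0,0.4,0,0,1],[0,0.3,0,0,1],[0,0.3,0,0,1],[0,0.3,0,0,1],[0,0.3,0,0,1],[0,0,0,0,1],[0,0,0,0,1]]'
python3 go.py .519 -.2815 .153 -4.4
```

```text
time: 42.9
ee_pos: [0.5235, -0.2829, 0.1522]
eef_rot: [0.736, 0.677, 0.015, 0.011]
ft_force: [-0.5, 0.7, -0.5]
width: 0.0002
t 42.9 now [ 0.1  -0.46 -0.1 ] after turn [ 0.1  -0.46 -0.08] turn -0.007 pos [ 0.5235 -0.2829  0.1522] az -4.8 w 0.0002 F [-0.5  0.7 -0.5] q [-0.38  0.5   1.06  1.73 -0.49  1.17  0.73]
```

```bash
python3 -m jog '[[0,0.3,0,0,1],[0,0.3,0,0,1],[0,0.3,0,0,1],[0,0,0,0,1],[0,0.2,0,0,1],[0,0.2,0,0,1],[0,0.2,0,0,1],[0,0.2,0,0,1],[0,0.2,0,0,1],[0,0.2,0,0,1]]'
python3 go.py .519 -.2815 .153 -4.4
python3 - <<'E'
from bench import r
from h import *
a=r.camera("side")["pixels"][130:300,170:345];d=r.camera("scene")["pixels"][140:270,220:370]
save({"pixels":np.hstack([cv2.resize(a,(400,388),interpolation=2),cv2.resize(d,(400,388),interpolation=2)])},"chk7")
E
```

```text
time: 43.9
ee_pos: [0.5243, -0.2844, 0.1502]
eef_rot: [0.739, 0.673, 0.006, -0.01]
ft_force: [-14.9, 4.8, 11.1]
width: 0.0006
t 43.9 now [ 0.25 -0.56 -0.27] after turn [ 0.25 -0.55 -0.28] turn -0.016 pos [ 0.5243 -0.2844  0.1502] az -5.3 w 0.0006 F [-14.9   4.8  11.1] q [-0.35  0.54  1.04  1.69 -0.5   1.23  0.72]
```

```bash
python3 -m jog '[[0,-1,0,0,1],[0,-2,0,0,1],[0,-2,0,0,1],[0,-1,-2,0,1],[0,-1,-4,0,1],[0,-1,-4,0,1],[3,-3,0,0,1],[3,-2,0,0,1],[0,0,0,0,1],[0,0,0,0,1]]'
python3 - <<'E'
from bench import r
from h import *
a=r.camera("side")["pixels"][130:300,170:345];d=r.camera("scene")["pixels"][140:270,220:370]
save({"pixels":np.hstack([cv2.resize(a,(400,388),interpolation=2),cv2.resize(d,(400,388),interpolation=2)])},"chk8")
E
```

```text
time: 45.0
ee_pos: [0.4182, -0.2391, 0.2589]
eef_rot: [0.739, 0.673, 0.012, -0.011]
ft_force: [-0.0, 0.8, 0.1]
width: 0.0004
```

View pics/chk8.png

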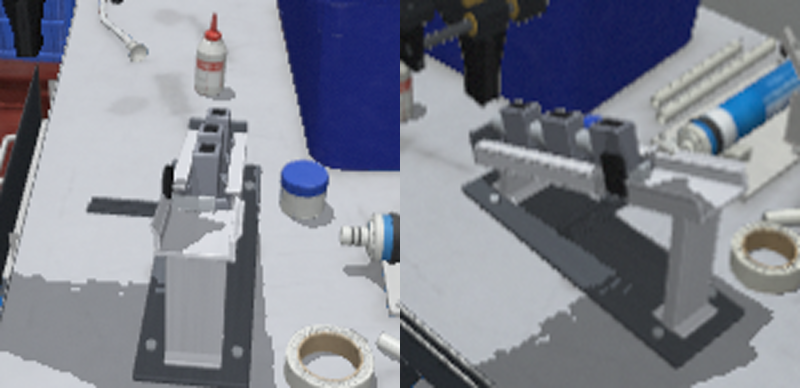

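```bash
python3 - <<'E'
from bench import r
from h import *
p=np.load("rail.npy");c=r.camera("side");d=r.camera("scene")
f=lambda P:((proj(c,rail(p,P))-[170,130])*[400/175,388/170]).round(0).tolist()
g=lambda P:((proj(d,rail(p,P))-[220,140])*[400/150,388/130]+[400,0]).round(0).tolist()
T=[[-.223,y,.038] for y in(.084,.038,.032)];B=[[x-.013,0,.05] for x in(-.036,-.108,-.180)]
print("tab",f(T),g(T));print("blocks",f(B),g(B))
E
```

```text
tab [[109.0, 165.0], [162.0, 169.0], [169.0, 169.0]] [[571.0, 181.0], [608.0, 159.0], [613.0, 156.0]]
blocks [[217.0, 113.0], [213.0, 130.0], [208.0, 149.0]] [[519.0, 108.0], [563.0, 115.0], [613.0, 124.0]]
```

```bash
python3 - <<'E'
from bench import r
from h import *
p=np.load("rail.npy")
for n in("side0","chk"):
    if n=="side0": g=cv2.imread("pics/side0.png",0)
    else: c=r.camera("side");g=cv2.cvtColor(c["pixels"],cv2.COLOR_RGB2GRAY)
    row=g[206:214,205:260].mean(0);print(n,(205+np.where(row<75)[0]).tolist())
print(proj(c,rail(p,[[-.223-.013,y,z] for z in(.03,.02) for y in(.088,.080,.042,.034,.036,.028)])).round(1).tolist())
print(r.read_state()["time"])
E
```

```text
side0 [216, 217, 218, 219]
chk [241, 242, 243, 244, 245]
[[214.5, 208.0], [218.5, 208.3], [237.8, 209.6], [241.9, 209.9], [240.9, 209.8], [244.9, 210.1], [214.4, 212.8], [218.4, 213.1], [237.6, 214.5], [241.7, 214.8], [240.7, 214.7], [244.7, 215.0]]
45.25
```

```bash
python3 -c "
from bench import r
print(r.close_job())"
```

```text
the job is handed in; nothing more can be done
None
```

The job is handed in at about 45 s of the 72 s. All three sensor bodies are in the rail with connectors downhill, end to end against the stop, and the gate is pushed shut behind them. I gripped each body by its block, turned it, laid it in the load zone and let it slide down. I then pushed the gate's tab with the closed fingers until it met a hard stop (about 15 N sideways).

**Last checks:**
- **Bodies:** in the final picture the three block tops are within a few pixels of where the rail model puts a full stack. The third body's rear edge, measured before the gate was pushed, was at about -216 mm.
- **Gate:** the tab's pixels are where the model puts it when fully shut (32 mm from the channel's middle), matching to about a pixel.
- **Bystanders:** the tub, tape roll and glue bottle look unmoved in the pictures, though I did not measure them again. The arm was clear of everything at hand-in.

**What disagreed:**
- The tab looked slightly pushed in before I moved it on purpose, possibly nudged by the gripper during the first grasp. This did no harm.
- The tool picked up a tilt of 2 to 4 degrees along the way. It did not affect the placing.
- One scene-camera point in the rail fit was about 4 pixels off.

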